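Wind the flash reflector carriage up to its stop

TASK

The flash reflector was wound back for a lamp change. Turn the handwheel of the winder that carries the black dish-shaped reflector clockwise (seen from above) by its crank knob until the reflector's carriage touches the stop block at the end of its rails, then let go. Move the carriage only through its handwheel, never by touching it, and leave the other winder, which carries the lamp socket, as it is set.

Things in the scene. Friction and masses are not known exactly. Their poses are not given: they have to be found in the camera images.
- winder: Fixed winder with the reflector: base plate 350 x 120 x 12 mm. Origin on the work surface under the handwheel's vertical axis; x runs along the rails to the stop (plate x -65 to +285), z up. Spoked wheel 102 mm wide, rim top 64 mm up. A like winder beside it (sides may swap) carries a white ceramic lamp socket, 34 mm round, instead. Heights are above the work surface.
- crank (a point): Middle of the upright crank knob on that wheel: black cylinder, diameter 20 mm, 66 to 110 mm above the work surface; this point is 90 mm up on its axis, 45 mm from the wheel's axis. It spins freely on its pin, so a gripper can hold it at a fixed heading and lead it round. Turning takes about 1 N at the knob; wheel and carriage stay where they are left.
- carriage (a joint): Travel of that winder's carriage (60 x 90 x 18 mm, under a black reflector dish 72 mm wide, rim 74 mm up) in m: 0 wound back, 0.060 when its nose touches the stop, a steel block with its near face at x = 250 mm in the winder's frame, top 58 mm up. Clockwise from above drives it to the stop, 8 mm per rad; 0.6 to 1.2 turns are needed; there the wheel is blocked hard.
- other_crank (a point): Middle of the same crank knob on the other winder (the one with the lamp socket); not to be moved.

How it is judged:
By the outcome, as a careful person would: the job done as asked, in the order asked, and still so for the second after the job is handed in, with the robot touching nothing.
It also fails if it takes over 54 s, if anything falls off the work surface, if the arm or the gripper's body presses on something with over 40 N, if the wrist force passes 120 N, or if a joint passes its speed limit or range.

ROBOT

A 7-joint arm with a two-finger parallel gripper is mounted at the origin on the work surface. World frame = base frame: x ahead of the robot, y to its left, z up, the work surface at z = 0. Lengths are in mm, angles in rad, forces in N, time in s.
With the tool pointing down it reaches from about 350 to 900 mm from the base axis. Payload 7.2 kg.
Tool frame: the origin (TCP) lies on the centre line of the jaws, within the pads' length; the fingertips stand 11 mm ahead of it and the grasp point (between the pads) lies 8 mm behind it; z points along the fingers, y is the line along which they close (so a half turn about z gives the same grasp; the last joint's range is limited). The gripper opens to 85 mm and grips with 20 to 120 N. Pads are 22 mm wide; open, the fingers measure 114 mm over their backs; the gripper's body (76 mm by 85 mm) begins 54 mm behind the grasp point. The pads swing forward as they close: fully open they stand 13 mm farther back than shut.
Start: joints at [-1.347, 0.411, -0.013, 1.596, 0.006, 1.134, -0.082], TCP at [179.807, 598.58, 242.297] pointing down, gripper open.
Joint ranges: [-2.95, 2.95], [-0.29, 1.99], [-1.47, 1.44], [0.14, 2.54], [-1.03, 4.17], [0.13, 1.85], [-2.86, 2.86]. Speed limits (rad/s): [2.39, 2.39, 3.01, 3.01, 3.14, 3.14, 3.14].

INTERFACE

Orientations are given as a unit quaternion [w, x, y, z].
In Python, from plant import ctrl gives the robot as it stands. The module is installed in compiled form; this text tells all that it offers.
- The arm moves only by the tool carry_out, never from a script. Its argument "series" is a list that holds one entry, the list of rows, each a list of 7 numbers: the shift along the tool's x, y, z in cm, then the turn, a rotation vector about the tool's x, y, z in degrees, then the opening, from 0 (shut) to 1 (fully open). A call has 1 to 5 rows; each row is the pose to reach, as a shift and turn from the pose commanded when the call began, along the tool's axes at that moment; what a row does not reach only later rows make up. A row lasts 1/12 s, in which the tool goes at most 41.7 mm and 7.16 degrees, less where a joint would pass 70% of its speed; a pose out of reach is approached as far as the arm can. A call with a gripper value outside its range is refused whole. The fingers move at their own pace and stop on an object; the grip force is fixed at half the most. Time passes only in rows, so rows that repeat a pose let the fingers close. It gives the time, the measured TCP pose, the force, the opening and the grip force at its end, in the units of the state.
- ctrl.get_state(): the state, without advancing time (a new reading comes with each control period).
- ctrl.read_camera(name): name is "scene" or "top" or "wrist"; returns the picture (420x560x3 uint8, blue, green, red); there is no depth.
- ctrl.camera_info(name): a dict with "camera_matrix" (3x3 intrinsics, pixels), "world_from_camera" (4x4, takes a point from camera to world coordinates); the wrist camera has in their place "mount" (4x4, takes a point from camera to tool coordinates, whose origin is the TCP and whose axes are the flange's). Camera axes: x right, y down, z forward; pixel columns grow to the right and rows downward; lengths in mm; the calibration is good to about 2 mm. A picture is of the moment at which its call begins: read the wrist's pose just before it. camera_info takes no time and is no camera call.
- ctrl.job_done(): hands the job in; it is judged then, once.
The state is a dict: "time": time; "joint_pos": joint angles; "qvel": joint speeds; "joint_efforts": joint torques, N m; "tcp_pos": TCP position; "tcp_rot": TCP orientation; "force": force on the tool from outside, world axes, zero at the start; "torque": the same for the moment, N m; "grip_width": finger opening in mm; "grasp_force": force on a finger pad.
Only numpy, scipy, OpenCV 4.12 (cv2) and the standard library are available. Lean on these libraries where they do the work, as an engineer would, in place of code of your own. Each camera call takes 0.05 s, during which the arm holds its last target. There are 200 camera calls.

## Working session

There is one attempt and no reset: what is moved stays moved. The work goes in short steps, Python scripts to look and compute and a tool call to move; the robot and the scene stay as the last step left them, time stands still between calls to the robot, and variables do not carry over. Pictures are saved under pics/ and viewed, at most 10 in all, crops included, and the job is handed in when it is done.

Besides the shell and the picture viewer there is one more tool, called after "Request:" as a command line: name --argument value ..., lists and objects as JSON in quotes. carry_out: Moves the arm, as the interface text tells. Its arguments: {"type":"object","properties":{"series":{"type":"array"}},"required":["series"]}

```bash
mkdir -p pics
python3 - <<'E'
from plant import ctrl
import cv2,numpy as np
np.set_printoptions(precision=4,suppress=True)
s=ctrl.get_state();print(s)
for n in("scene","top","wrist"):
    i=ctrl.camera_info(n);print(n,i)
a=ctrl.read_camera("top");cv2.imwrite("pics/top.png",a)
b=ctrl.read_camera("scene");cv2.imwrite("pics/scene.png",b)
E
```

```text
{'time': 0.0, 'joint_pos': array([-1.3472,  0.4119, -0.0127,  1.5971,  0.0056,  1.1343, -0.0822]), 'qvel': array([ 0.002 , -0.0005,  0.0001,  0.0011,  0.001 ,  0.0009, -0.0012]), 'joint_efforts': array([ -0.0003, -60.0619,   0.6821, -29.9409,   0.0138,   0.0105,
         0.    ]), 'tcp_pos': array([179.7005, 598.0756, 241.4292]), 'tcp_rot': array([-0.0001,  0.1454,  0.9894, -0.0009]), 'force': array([ 1.0039, -0.7484,  0.0189]), 'torque': array([ 0.0652, -0.0195, -0.048 ]), 'grasp_force': 0.0, 'grip_width': 85.34734187026528}
scene {'camera_matrix': array([[482.3701,   0.    , 283.0785],
       [  0.    , 482.3701, 212.3619],
       [  0.    ,   0.    ,   1.    ]]), 'world_from_camera': array([[   0.5902,    0.6098,   -0.5289, 1046.7551],
       [   0.8072,   -0.4528,    0.3786, -309.1045],
       [  -0.0086,   -0.6504,   -0.7595,  661.7151],
       [   0.    ,    0.    ,    0.    ,    1.    ]])}
top {'camera_matrix': array([[381.9538,   0.    , 286.4691],
       [  0.    , 381.9538, 215.014 ],
       [  0.    ,   0.    ,   1.    ]]), 'world_from_camera': array([[ -0.0264,  -0.9931,   0.1146, 510.7304],
       [ -0.9996,   0.0267,   0.0014,   6.6745],
       [ -0.0045,  -0.1145,  -0.9934, 871.5306],
       [  0.    ,   0.    ,   0.    ,   1.    ]])}
wrist {'camera_matrix': array([[367.5568,   0.    , 273.2051],
       [  0.    , 367.5568, 212.4688],
       [  0.    ,   0.    ,   1.    ]]), 'mount': array([[  -0.0008,   -0.9486,   -0.3164,   81.343 ],
       [   1.    ,   -0.0006,   -0.0005,    0.2372],
       [   0.0003,   -0.3164,    0.9486, -132.4846],
       [   0.    ,    0.    ,    0.    ,    1.    ]])}
```

View pics/top.png

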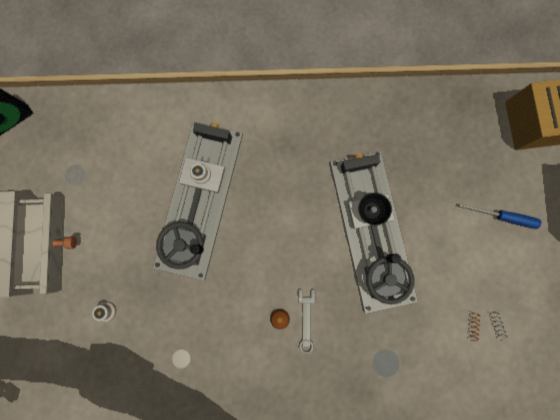

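View pics/scene.png

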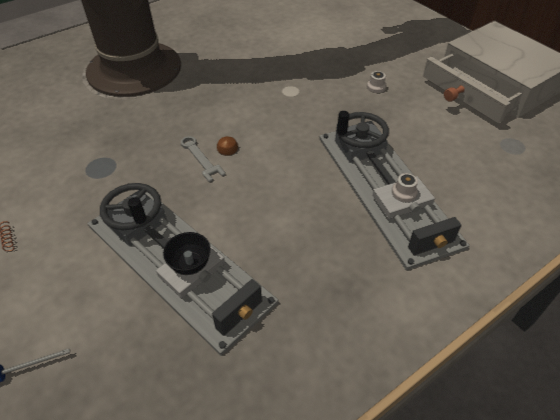

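The top view shows the reflector winder on the right, with its wheel near (388,279), knob about (393,259) and stop at (361,162). The lamp socket winder is on the left. I'll zoom in for accuracy.

Run:
```python
import cv2
a=cv2.imread("pics/top.png")[145:320,325:425];b=cv2.imread("pics/scene.png")[175:355,80:285]
a=cv2.resize(a,None,fx=3.4,fy=3.4,interpolation=cv2.INTER_CUBIC);b=cv2.resize(b,(456,400),interpolation=cv2.INTER_CUBIC)
b=cv2.copyMakeBorder(b,0,a.shape[0]-400,0,0,cv2.BORDER_CONSTANT)
o=cv2.convertScaleAbs(cv2.hconcat([a,b]),alpha=2.0);print(o.shape);cv2.imwrite("pics/z.png",o)
```

```text
(595, 796, 3)
```

View pics/z.png

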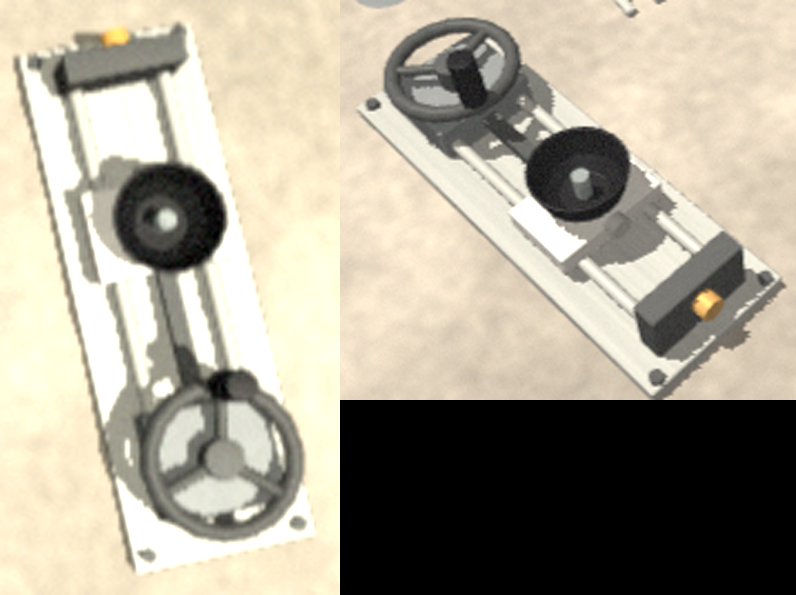

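The zoom shows the plate corners at (15,57), (190,25), (315,538) and (135,573), the rim centre at (223,460), and the knob top at about (241,383). In the scene half, the knob top is about (463,57).

```bash
cat > h.py <<'E'
import numpy as np
from plant import ctrl
from scipy.spatial.transform import Rotation as R
np.set_printoptions(precision=2,suppress=True)
def pose(s): 
    T=np.eye(4);q=s["tcp_rot"];T[:3,:3]=R.from_quat([*q[1:],q[0]]).as_matrix();T[:3,3]=s["tcp_pos"];return T
def pt(n,u,v,z,T=None):
    i=ctrl.camera_info(n);W=i["world_from_camera"] if T is None else T@i["mount"]
    d=W[:3,:3]@np.linalg.inv(i["camera_matrix"])@[u,v,1];return W[:3,3]+d*(z-W[2,3])/d[2]
E
python3 - <<'E'
from h import *
t=lambda u,v,z:pt("top",325+(u+.5)/3.4-.5,145+(v+.5)/3.4-.5,z)
sc=lambda u,v,z:pt("scene",80+(u-340)/2.224,175+v/2.222,z)
C=[t(*p,12) for p in((15,57),(190,25),(315,538),(135,573))]
print(C,[np.linalg.norm(C[i]-C[i-1]) for i in range(4)])
ax=(C[0]+C[1]-C[2]-C[3])/2;ax/=np.linalg.norm(ax);m=(C[2]+C[3])/2
print("axis",ax,"origin from plate",m+65*ax,"rim",t(223,460,62),sc(453,72,62))
print("knob",t(241,383,110),sc(463,57,110), sc(472,103,66))
print("dish",t(169,217,74),sc(578,173,74))
T=pose(ctrl.get_state());print(T)
E
```

```text
[array([731.36, -93.36,  12.  ]), array([ 750.29, -212.85,   12.  ]), array([ 407.29, -275.14,   12.  ]), array([ 388.13, -157.52,   12.  ])] [np.float64(349.1719986412288), np.float64(120.9764135942202), np.float64(348.6136676309008), np.float64(119.16413409823606)]
axis [ 0.98  0.18 -0.  ] origin from plate [ 461.63 -204.55   12.  ] rim [ 461.72 -205.37   62.  ] [ 469.9 -206.4   62. ]
knob [ 508.55 -205.8   110.  ] [ 507.35 -203.15  110.  ] [ 509.64 -208.67   66.  ]
dish [ 611.6  -177.39   74.  ] [ 616.11 -179.     74.  ]
[[ -0.96   0.29  -0.   179.67]
 [  0.29   0.96  -0.   598.15]
 [ -0.    -0.    -1.   241.53]
 [  0.     0.     0.     1.  ]]
```

Both cameras agree: wheel axis at about (462,-205), knob at about (508,-205), radius 46 mm. I'll move over.

Request:
carry_out --series '[[[-2.3,-2.8,0.2,0,0,0,1],[-4.6,-5.6,0.4,0,0,0,1],[-6.9,-8.4,0.6,0,0,0,1],[-9.2,-11.2,0.8,0,0,0,1],[-11.5,-14.0,1,0,0,0,1]]]'

```text
time: 0.52
tcp_pos: [250.0, 429.5, 231.8]
tcp_rot: [-0.0, 0.145, 0.989, -0.0]
force: [1.1, 0.0, 0.8]
grip_width: 85.2
grasp_force: 0.0
```

Request:
carry_out --series '[[[-2.3,-2.8,0.2,0,0,0,1],[-4.6,-5.6,0.4,0,0,0,1],[-6.9,-8.4,0.6,0,0,0,1],[-9.2,-11.2,0.8,0,0,0,1],[-11.5,-14.0,1,0,0,0,1]]]'

```text
time: 0.93
tcp_pos: [319.7, 262.4, 222.1]
tcp_rot: [-0.0, 0.145, 0.989, 0.0]
force: [2.1, 0.8, -0.1]
grip_width: 85.7
grasp_force: 0.0
```

Request:
carry_out --series '[[[-2.3,-2.8,0.2,0,0,0,1],[-4.6,-5.6,0.4,0,0,0,1],[-6.9,-8.4,0.6,0,0,0,1],[-9.2,-11.2,0.8,0,0,0,1],[-11.5,-14.0,1,0,0,0,1]]]'

```text
time: 1.35
tcp_pos: [389.5, 95.3, 212.3]
tcp_rot: [0.0, 0.145, 0.989, 0.0]
force: [0.7, 0.1, -0.0]
grip_width: 85.2
grasp_force: 0.0
```

Run:
```python
from h import *
s=ctrl.get_state();T=pose(s);print(s["time"],T,T[:3,:3].T@(np.array([508,-205,195])-T[:3,3])/10)
```

```text
1.35 [[ -0.96   0.29   0.   389.54]
 [  0.29   0.96   0.    95.28]
 [ -0.     0.    -1.   212.26]
 [  0.     0.     0.     1.  ]] [-19.98 -25.35   1.72]
```

Request:
carry_out --series '[[[-2.3,-2.9,0.2,0,0,0,1],[-4.6,-5.8,0.4,0,0,0,1],[-6.9,-8.7,0.6,0,0,0,1],[-9.2,-11.6,0.8,0,0,0,1],[-11.5,-14.5,1,0,0,0,1]]]'

```text
time: 1.77
tcp_pos: [458.0, -76.6, 202.2]
tcp_rot: [0.0, 0.145, 0.989, 0.0]
force: [0.8, 1.3, -0.4]
grip_width: 85.4
grasp_force: 0.0
```

Request:
carry_out --series '[[[-2.2,-2.8,0.2,0,0,0,1],[-4.4,-5.6,0.4,0,0,0,1],[-6.6,-8.4,0.6,0,0,0,1],[-8.5,-10.9,0.7,0,0,0,1],[-8.5,-10.9,0.7,0,0,0,1]]]'

```text
time: 2.18
tcp_pos: [508.5, -210.2, 195.1]
tcp_rot: [0.001, 0.148, 0.989, -0.002]
force: [0.2, 0.4, 0.2]
grip_width: 85.6
grasp_force: 0.0
```

Run:
```python
from h import *
import cv2
s=ctrl.get_state();T=pose(s);print(s["time"],T,s["joint_pos"]);a=ctrl.read_camera("wrist");cv2.imwrite("pics/w1.png",cv2.convertScaleAbs(a,alpha=1.8))
i=ctrl.camera_info("wrist");W=np.linalg.inv(T@i["mount"])
for p in((508,-205,110),(462.3,-205,62)):
    c=i["camera_matrix"]@(W@[*p,1])[:3];print(c[:2]/c[2])
```

```text
2.1833 [[  -0.96    0.29    0.    508.45]
 [   0.29    0.96   -0.   -210.21]
 [  -0.     -0.     -1.    195.11]
 [   0.      0.      0.      1.  ]] [-0.15  0.36  0.58  1.87 -0.23  0.98  1.8 ]
[281.25 222.52]
[261.79 142.12]
```

View pics/w1.png

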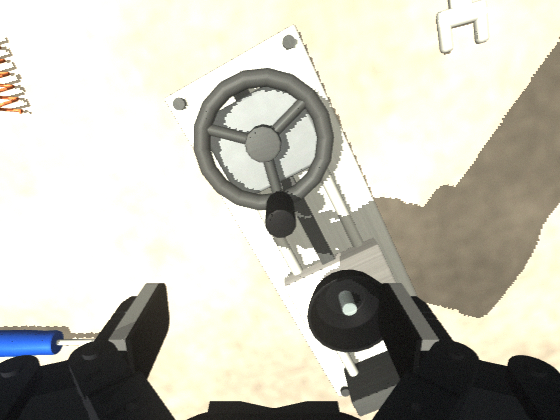

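The knob top is at (280,221) and the hub at (263,143), both within 1–2 px of the prediction. The open fingers clear the dish on the way down.

Run:
```python
from h import *
s=ctrl.get_state();T=pose(s);print(s["time"],T[:3,3],s["joint_pos"],T[:3,:3].T@(np.array([507.8,-205,86])-T[:3,3])/10)
```

```text
2.2333 [ 507.64 -207.27  194.75] [-0.15  0.36  0.58  1.87 -0.23  0.98  1.8 ] [ 0.05  0.25 10.87]
```

Request:
carry_out --series '[[[0,0,3,0,0,0,1],[0,0,5.5,0,0,0,1],[0,0,6.5,0,0,0,1],[0,0,6.5,0,0,0,1]]]'

```text
time: 2.57
tcp_pos: [506.2, -202.0, 128.0]
tcp_rot: [-0.003, 0.145, 0.989, 0.0]
force: [-0.9, -0.1, 0.5]
grip_width: 85.3
grasp_force: 0.0
```

Run:
```python
from h import *
import cv2
s=ctrl.get_state();T=pose(s);print(s["time"],T[:3,3],s["joint_pos"],T[:3,:3].T@(np.array([507.8,-205,86])-T[:3,3])/10)
a=ctrl.read_camera("wrist");cv2.imwrite("pics/w2.png",cv2.convertScaleAbs(a,alpha=1.8))
i=ctrl.camera_info("wrist");W=np.linalg.inv(T@i["mount"])
for p in((507.8,-205,110),(462.5,-205,62)):
    c=i["camera_matrix"]@(W@[*p,1])[:3];print(c[:2]/c[2])
```

```text
2.5667 [ 506.2  -202.03  128.02] [-0.12  0.45  0.54  1.93 -0.3   0.85  1.86] [-0.26 -0.24  4.2 ]
[267.72 281.74]
[244.85 168.16]
```

View pics/w2.png

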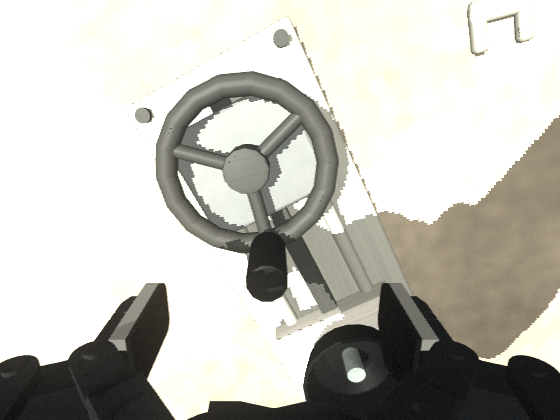

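The knob top is at (266,279), as predicted, and sits between the fingers. Going down and closing.

Request:
carry_out --series '[[[-0.2,-0.2,2,0,0,0,1],[-0.2,-0.2,3.8,0,0,0,1],[-0.2,-0.2,4.2,0,0,0,1],[-0.2,-0.2,4.2,0,0,0,0.7],[-0.2,-0.2,4.2,0,0,0,0.5]]]'

```text
time: 3.03
tcp_pos: [509.9, -206.3, 89.6]
tcp_rot: [0.001, 0.145, 0.989, -0.0]
force: [-0.3, 0.2, 0.8]
grip_width: 63.5
grasp_force: 0.0
```

Request:
carry_out --series '[[[0,0,0,0,0,0,0.1],[0,0,0,0,0,0,0.1],[0,0,0,0,0,0,0.1],[0,0,0,0,0,0,0.1],[0,0,0,0,0,0,0.1]]]'

```text
time: 3.45
tcp_pos: [509.6, -206.3, 89.2]
tcp_rot: [0.001, 0.145, 0.989, 0.0]
force: [-1.1, 0.5, 6.5]
grip_width: 18.0
grasp_force: 58.4
```

The grip is firm at 58 N. Next is the table of tool-frame shifts for the clockwise circle.

Run:
```python
from h import *
s=ctrl.get_state();T=pose(s);print(T[:3,3],s["joint_pos"])
Q=R.from_quat([.1455,.98936,0,0]).as_matrix()
f=lambda a:(Q.T@[45*(np.cos(a)-1),-45*np.sin(a),0])[:2]/10
c=np.zeros(2)
for k in range(9):
    r=[np.round(f(np.radians(50*k+10*j))-c,2) for j in range(1,6)];c=c+r[-1];print(50*k+50,[list(map(float,x)) for x in r])
```

```text
[ 509.65 -206.3    89.18] [-0.08  0.51  0.5   1.95 -0.35  0.76  1.9 ]
50 [[-0.16, -0.77], [-0.18, -1.55], [-0.07, -2.33], [0.18, -3.07], [0.55, -3.76]]
100 [[0.48, -0.62], [1.07, -1.14], [1.74, -1.55], [2.46, -1.85], [3.23, -2.0]]
150 [[0.79, -0.03], [1.56, 0.08], [2.31, 0.33], [3.0, 0.7], [3.61, 1.19]]
200 [[0.53, 0.58], [0.94, 1.25], [1.23, 1.98], [1.39, 2.75], [1.41, 3.53]]
250 [[-0.11, 0.78], [-0.36, 1.52], [-0.73, 2.21], [-1.21, 2.83], [-1.8, 3.35]]
300 [[-0.67, 0.41], [-1.39, 0.7], [-2.16, 0.86], [-2.95, 0.89], [-3.72, 0.77]]
350 [[-0.75, -0.24], [-1.44, -0.61], [-2.05, -1.1], [-2.58, -1.68], [-2.99, -2.35]]
400 [[-0.29, -0.73], [-0.45, -1.5], [-0.47, -2.28], [-0.36, -3.06], [-0.11, -3.8]]
450 [[0.37, -0.69], [0.85, -1.31], [1.44, -1.83], [2.11, -2.24], [2.83, -2.54]]
```

Request:
carry_out --series '[[[-0.16,-0.77,0,0,0,0,0.1],[-0.18,-1.55,0,0,0,0,0.1],[-0.07,-2.33,0,0,0,0,0.1],[0.18,-3.07,0,0,0,0,0.1],[0.55,-3.76,0,0,0,0,0.1]]]'

```text
time: 3.87
tcp_pos: [493.3, -240.1, 89.1]
tcp_rot: [0.0, 0.145, 0.989, 0.001]
force: [-2.6, 5.4, 9.2]
grip_width: 18.7
grasp_force: 58.7
```

Tracking is good and forces are small. At least 216° is needed, so I can continue to 200°.

Request:
carry_out --series '[[[0.48,-0.62,0,0,0,0,0.1],[1.07,-1.14,0,0,0,0,0.1],[1.74,-1.55,0,0,0,0,0.1],[2.46,-1.85,0,0,0,0,0.1],[3.23,-2.0,0,0,0,0,0.1]]]'

```text
time: 4.28
tcp_pos: [457.4, -249.8, 89.2]
tcp_rot: [0.001, 0.145, 0.989, 0.001]
force: [2.2, 4.9, 5.6]
grip_width: 18.3
grasp_force: 58.4
```

Request:
carry_out --series '[[[0.79,-0.03,0,0,0,0,0.1],[1.56,0.08,0,0,0,0,0.1],[2.31,0.33,0,0,0,0,0.1],[3.0,0.7,0,0,0,0,0.1],[3.61,1.19,0,0,0,0,0.1]]]'

```text
time: 4.7
tcp_pos: [426.2, -229.0, 89.2]
tcp_rot: [0.002, 0.145, 0.989, -0.0]
force: [5.0, 0.8, 5.0]
grip_width: 18.5
grasp_force: 58.6
```

Request:
carry_out --series '[[[0.53,0.58,0,0,0,0,0.1],[0.94,1.25,0,0,0,0,0.1],[1.23,1.98,0,0,0,0,0.1],[1.39,2.75,0,0,0,0,0.1],[1.41,3.53,0,0,0,0,0.1]]]'

```text
time: 5.12
tcp_pos: [421.8, -191.4, 89.1]
tcp_rot: [0.001, 0.146, 0.989, -0.0]
force: [-2.2, -0.8, 11.0]
grip_width: 18.4
grasp_force: 59.4
```

Run:
```python
from h import *
import cv2
a=ctrl.read_camera("top")[140:320,320:430];b=ctrl.read_camera("scene")[160:355,60:285]
a=cv2.resize(a,None,fx=3,fy=3,interpolation=2);b=cv2.resize(b,None,fx=2,fy=2,interpolation=2)
b=cv2.copyMakeBorder(b,0,a.shape[0]-b.shape[0],0,0,0)
cv2.imwrite("pics/c1.png",cv2.convertScaleAbs(cv2.hconcat([a,b]),alpha=2))
s=ctrl.get_state();print(s["time"],s["tcp_pos"],s["joint_pos"],s["force"])
```

```text
5.2167 [ 422.26 -190.09   89.08] [-0.11  0.38  0.52  2.16 -0.31  0.67  1.91] [-1.34  2.13 11.88]
```

View pics/c1.png

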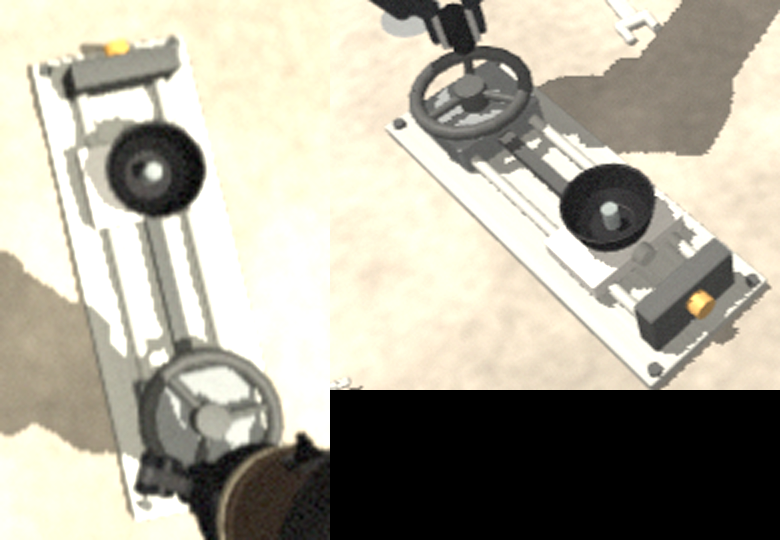

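The dish has moved toward the stop and the knob follows at 200°. In the scene half, the nose shows at about (645,252), with a gap still left to the stop. I'll estimate the remaining gap.

Run:
```python
from h import *
o=np.array([462.2,-205,0]);ax=np.array([.984,.179,0]);ay=np.array([-.179,.984,0])
def p(w):d=w-o;return np.array([d@ax,d@ay])
print("dish",p(pt("top",320+155/3,140+170/3,74)),p(pt("scene",60+(608-330)/2,160+203/2,74)))
for z in(30,40,50):print(z,"nose tip",p(pt("scene",60+(653-330)/2,160+257/2,z)),"carr corner",p(pt("scene",60+(598-330)/2,160+287/2,z)))
print("stop top near edge",p(pt("scene",60+(640-330)/2,160+288/2,58)),p(pt("scene",60+(720-330)/2,160+240/2,58)))
```

```text
dish [177.58   0.17] [181.35   0.19]
30 nose tip [216.63   6.98] carr corner [206.17 -38.35]
40 nose tip [222.01   3.59] carr corner [211.71 -41.02]
50 nose tip [227.39   0.2 ] carr corner [217.26 -43.69]
stop top near edge [244.08 -25.89] [256.81  41.  ]
```

The gap is about 23–30 mm, or 165–215°. I'll do another 100° and check again.

Request:
carry_out --series '[[[-0.11,0.78,0,0,0,0,0.1],[-0.36,1.52,0,0,0,0,0.1],[-0.73,2.21,0,0,0,0,0.1],[-1.21,2.83,0,0,0,0,0.1],[-1.8,3.35,0,0,0,0,0.1]]]'

```text
time: 5.63
tcp_pos: [448.6, -163.2, 89.1]
tcp_rot: [-0.0, 0.145, 0.989, 0.001]
force: [-2.4, 2.9, 12.7]
grip_width: 18.5
grasp_force: 59.6
```

Request:
carry_out --series '[[[-0.67,0.41,0,0,0,0,0.1],[-1.39,0.7,0,0,0,0,0.1],[-2.16,0.86,0,0,0,0,0.1],[-2.95,0.89,0,0,0,0,0.1],[-3.72,0.77,0,0,0,0,0.1]]]'

```text
time: 6.05
tcp_pos: [487.7, -166.6, 89.1]
tcp_rot: [0.001, 0.145, 0.989, 0.0]
force: [-0.3, 2.3, 8.5]
grip_width: 18.4
grasp_force: 59.2
```

Run:
```python
from h import *
import cv2
a=ctrl.read_camera("scene")[210:350,120:290]
cv2.imwrite("pics/c2.png",cv2.convertScaleAbs(cv2.resize(a,None,fx=4,fy=4,interpolation=2),alpha=2))
s=ctrl.get_state();print(s["time"],s["tcp_pos"],s["joint_pos"],s["force"])
```

```text
6.1 [ 489.07 -167.56   89.21] [-0.16  0.46  0.51  2.03 -0.33  0.72  1.83] [3.59 1.86 2.96]
```

View pics/c2.png

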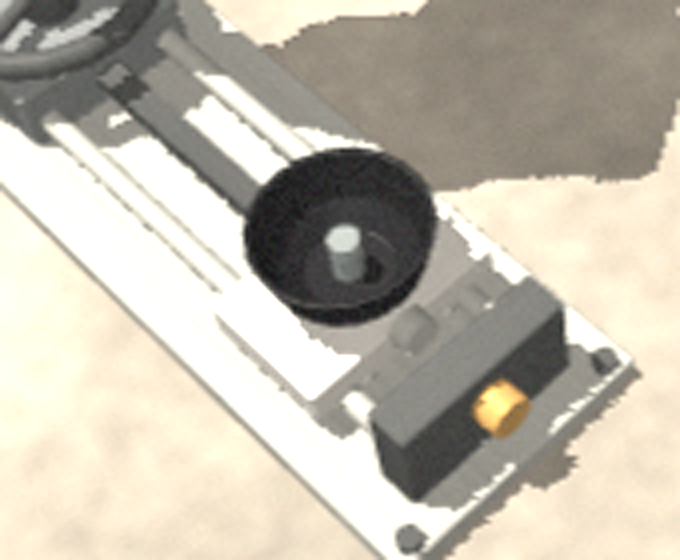

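The nose at (415,325) is near the stop but not on it, with roughly 10–16 mm left. I'll turn 40° more, then use small steps.

Request:
carry_out --series '[[[-0.75,-0.24,0,0,0,0,0.1],[-1.44,-0.61,0,0,0,0,0.1],[-2.05,-1.1,0,0,0,0,0.1],[-2.58,-1.68,0,0,0,0,0.1]]]'

```text
time: 6.43
tcp_pos: [507.3, -190.9, 89.1]
tcp_rot: [0.001, 0.145, 0.989, 0.0]
force: [-1.8, -0.4, 10.6]
grip_width: 18.5
grasp_force: 59.6
```

Run:
```python
from h import *
Q=R.from_quat([.1455,.98936,0,0]).as_matrix()
f=lambda a:(Q.T@[45*(np.cos(a)-1),-45*np.sin(a),0])[:2]/10
c=f(np.radians(340))
for k in range(340,440,12):
    r=[np.round(f(np.radians(k+4*j))-c,2) for j in range(1,4)];c=c+r[-1];print(k+12,[list(map(float,x)) for x in r])
s=ctrl.get_state();print(s["tcp_pos"],s["joint_pos"],s["force"])
```

```text
352 [[-0.18, -0.26], [-0.34, -0.53], [-0.48, -0.81]]
364 [[-0.12, -0.29], [-0.22, -0.59], [-0.3, -0.89]]
376 [[-0.06, -0.31], [-0.1, -0.62], [-0.11, -0.93]]
388 [[0.0, -0.32], [0.03, -0.63], [0.08, -0.94]]
400 [[0.08, -0.31], [0.17, -0.61], [0.28, -0.9]]
412 [[0.14, -0.28], [0.29, -0.56], [0.46, -0.82]]
424 [[0.19, -0.25], [0.4, -0.49], [0.62, -0.71]]
436 [[0.24, -0.2], [0.49, -0.39], [0.76, -0.56]]
448 [[0.27, -0.15], [0.56, -0.28], [0.85, -0.39]]
[ 507.32 -190.94   89.14] [-0.11  0.49  0.5   1.97 -0.34  0.75  1.87] [-1.83 -0.39 10.61]
```

Request:
carry_out --series '[[[-0.18,-0.26,0,0,0,0,0.1],[-0.34,-0.53,0,0,0,0,0.1],[-0.48,-0.81,0,0,0,0,0.1],[-0.48,-0.81,0,0,0,0,0.1]]]'

```text
time: 6.77
tcp_pos: [509.4, -201.0, 89.2]
tcp_rot: [0.001, 0.146, 0.989, -0.0]
force: [1.5, -1.6, 7.7]
grip_width: 18.3
grasp_force: 59.3
```

Request:
carry_out --series '[[[-0.12,-0.29,0,0,0,0,0.1],[-0.22,-0.59,0,0,0,0,0.1],[-0.3,-0.89,0,0,0,0,0.1],[-0.3,-0.89,0,0,0,0,0.1]]]'

```text
time: 7.1
tcp_pos: [509.3, -210.4, 89.2]
tcp_rot: [0.001, 0.146, 0.989, -0.0]
force: [-0.3, -0.7, 8.4]
grip_width: 18.2
grasp_force: 59.5
```

No contact yet at 364°. Continuing.

Request:
carry_out --series '[[[-0.06,-0.31,0,0,0,0,0.1],[-0.1,-0.62,0,0,0,0,0.1],[-0.11,-0.93,0,0,0,0,0.1],[-0.11,-0.93,0,0,0,0,0.1]]]'

```text
time: 7.43
tcp_pos: [507.3, -219.5, 89.2]
tcp_rot: [0.0, 0.146, 0.989, -0.0]
force: [-1.3, -1.0, 8.7]
grip_width: 18.5
grasp_force: 59.6
```

Request:
carry_out --series '[[[0,-0.32,0,0,0,0,0.1],[0.03,-0.63,0,0,0,0,0.1],[0.08,-0.94,0,0,0,0,0.1],[0.08,-0.94,0,0,0,0,0.1]]]'

```text
time: 7.77
tcp_pos: [503.5, -228.0, 89.2]
tcp_rot: [0.0, 0.146, 0.989, -0.0]
force: [-1.4, 0.5, 10.2]
grip_width: 18.0
grasp_force: 59.7
```

Request:
carry_out --series '[[[0.08,-0.31,0,0,0,0,0.1],[0.17,-0.61,0,0,0,0,0.1],[0.28,-0.9,0,0,0,0,0.1],[0.28,-0.9,0,0,0,0,0.1]]]'

```text
time: 8.1
tcp_pos: [498.1, -235.5, 89.2]
tcp_rot: [-0.0, 0.146, 0.989, 0.0]
force: [-3.4, 1.9, 12.1]
grip_width: 18.4
grasp_force: 59.8
```

Request:
carry_out --series '[[[0.14,-0.28,0,0,0,0,0.1],[0.29,-0.56,0,0,0,0,0.1],[0.46,-0.82,0,0,0,0,0.1],[0.46,-0.82,0,0,0,0,0.1]]]'

```text
time: 8.43
tcp_pos: [491.3, -241.6, 89.1]
tcp_rot: [-0.0, 0.146, 0.989, 0.0]
force: [-3.9, 2.6, 12.1]
grip_width: 18.3
grasp_force: 59.8
```

Request:
carry_out --series '[[[0.19,-0.25,0,0,0,0,0.1],[0.4,-0.49,0,0,0,0,0.1],[0.62,-0.71,0,0,0,0,0.1],[0.62,-0.71,0,0,0,0,0.1]]]'

```text
time: 8.77
tcp_pos: [487.3, -244.2, 89.2]
tcp_rot: [0.003, 0.144, 0.99, 0.001]
force: [9.2, 7.9, 2.6]
grip_width: 18.5
grasp_force: 59.2
```

It has stalled: the TCP is about 4 mm short of the command, with opposing force along the tangent. I'll press a little more to confirm and look.

Request:
carry_out --series '[[[0.12,-0.1,0,0,0,0,0.1],[0.24,-0.2,0,0,0,0,0.1],[0.24,-0.2,0,0,0,0,0.1]]]'

```text
time: 9.02
tcp_pos: [487.1, -244.2, 89.3]
tcp_rot: [0.004, 0.143, 0.99, 0.002]
force: [17.7, 9.3, -2.0]
grip_width: 18.5
grasp_force: 58.9
```

Run:
```python
from h import *
import cv2
a=ctrl.read_camera("scene")[210:350,120:290]
cv2.imwrite("pics/c3.png",cv2.convertScaleAbs(cv2.resize(a,None,fx=4,fy=4,interpolation=2),alpha=2))
s=ctrl.get_state();print(s["time"],s["tcp_pos"],s["force"])
```

```text
9.0667 [ 487.09 -244.21   89.31] [17.28 10.58 -2.23]
```

View pics/c3.png

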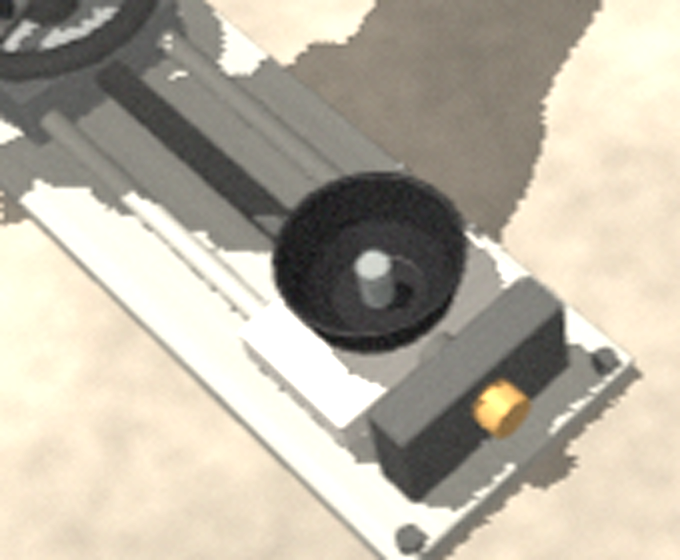

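It is hard against the stop: no movement under 20 N, and the nose at (437,345) meets the block. I'll ease most of the preload, staying slightly forward, then open and lift.

Request:
carry_out --series '[[[-0.3,0.25,0,0,0,0,0.1],[-0.3,0.25,0,0,0,0,0.1],[-0.3,0.25,0,0,0,0,0.7],[-0.3,0.25,0,0,0,0,0.7],[-0.3,0.25,0,0,0,0,0.7]]]'

```text
time: 9.48
tcp_pos: [483.9, -246.6, 88.1]
tcp_rot: [-0.0, 0.146, 0.989, -0.0]
force: [0.0, 0.7, -1.0]
grip_width: 53.9
grasp_force: 0.0
```

Request:
carry_out --series '[[[0,0,0,0,0,0,0.7],[0,0,-1.5,0,0,0,0.7],[0,0,-4,0,0,0,0.7],[0,0,-7,0,0,0,0.7],[0,0,-10,0,0,0,0.7]]]'

```text
time: 9.9
tcp_pos: [483.6, -246.7, 188.8]
tcp_rot: [-0.001, 0.146, 0.989, -0.0]
force: [1.7, 0.5, 0.2]
grip_width: 59.6
grasp_force: 0.0
```

Run:
```python
from h import *
import cv2
s=ctrl.get_state();T=pose(s)
a=ctrl.read_camera("scene")[180:350,80:290];b=ctrl.read_camera("wrist")
a=cv2.resize(a,None,fx=1.9,fy=1.9,interpolation=2);b=cv2.resize(b,(400,300));a=cv2.copyMakeBorder(a,0,323-a.shape[0],0,0,0);b=cv2.copyMakeBorder(b,0,23,0,0,0)
cv2.imwrite("pics/f.png",cv2.convertScaleAbs(cv2.hconcat([a,b]),alpha=2))
print(s["time"],s["tcp_pos"],s["force"],s["grip_width"])
```

```text
9.9 [ 483.62 -246.68  188.79] [1.68 0.47 0.21] 59.57680512597189
```

View pics/f.png

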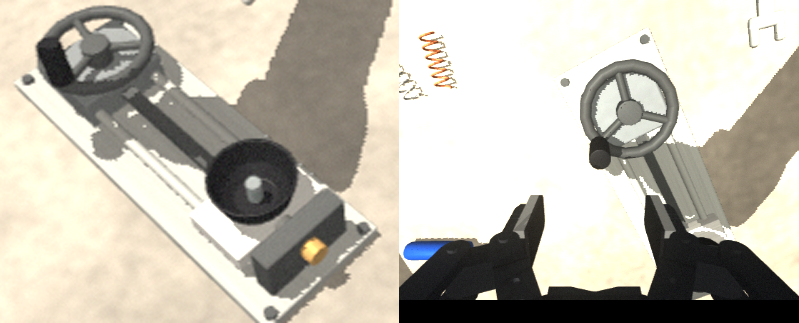

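The gripper is clear of the knob. The dish post is at scene pixel (214,276), the same as when it was pressed on the stop, so the carriage stayed there.

```bash
python3 -c "
from plant import ctrl
print(ctrl.job_done())"
```

```text
the job is handed in; nothing more can be done
None
```

I wound the reflector's carriage clockwise by its crank knob until the wheel blocked hard at the stop, about 1.16 turns, then released it and lifted clear; the lamp-socket winder was not touched, and the job was handed in at about 10 s.

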